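# Lock the bayonet cap on the filter housing

### The arm

A 7-joint arm with a two-finger parallel gripper is mounted at the origin on a cart in front of the work surface, level with it; the furniture and walls round the work are solid. World frame = base frame: x ahead of the robot, y to its left, z up, the work surface at z = 0. Lengths are in m, angles in rad, forces in N, time in s.
With the tool pointing down it reaches from about 0.425 to 0.975 m from the base axis. Payload 16.7 kg.
Tool frame: the origin (TCP) lies at the very end of the fingers, on their centre line; the grasp point (between the pads) lies 19 mm behind it; z points along the fingers, y is the line along which they close (so a half turn about z gives the same grasp; the last joint's range is limited). The gripper opens to 85 mm and grips with 20 to 120 N. Pads are 22 mm wide; open, the fingers measure 114 mm over their backs; the gripper's body (76 mm by 85 mm) begins 54 mm behind the grasp point. The pads swing forward as they close: fully open they stand 13 mm farther back than shut.
Start: joints at [-1.347, 0.426, 0.074, 1.606, -0.034, 1.111, -0.067], TCP at [0.246, 0.629, 0.231] pointing down, gripper open.
Joint ranges: [-2.85, 2.85], [-0.5, 2.14], [-1.23, 1.37], [0.21, 2.46], [-1.02, 4.16], [0.16, 2.05], [-2.73, 2.73]. Speed limits (rad/s): [1.89, 1.89, 2.39, 2.39, 3.01, 3.01, 3.01].

### API

Orientations are given as a rotation vector (axis times angle).
In Python, from bench import read_state, read_camera, finish_job gives the robot as it stands.
- The arm moves only by the tool move_arm, never from a script. Its argument "rows" is text: rows parted by semicolons, each of 6 numbers parted by spaces: the shift along the tool's x, y, z normalised to -1 to 1, where 1 is 0.15 m, then the turn, a rotation vector about the tool's x, y, z normalised to -1 to 1, where 1 is pi rad. In form: tx ty tz rx ry rz; .... A call has 1 to 12 rows; each row is the pose to reach, as a shift and turn from the pose commanded when the call began, along the tool's axes at that moment, turning the shorter way round; what a row does not reach only later rows make up. A row lasts 1/8 s, in which the tool goes at most 62.5 mm and 10.7 degrees, less where a joint would pass 70% of its speed; a pose out of reach is approached as far as the arm can. A call with a number of a shift or a turn outside -1 to 1 is refused whole. A call with a gripper value outside its range is refused whole. "grip" is the gripper's target within -1 to 1 (fully open at 1, half-way at 0, shut at -1), set as the call begins (left out, the last holds). The fingers move at their own pace and stop on an object; "squeeze" is the grip in N (left out, the last holds). Time passes only in rows, so rows that repeat a pose let the fingers close. It gives the time, the measured TCP pose, the force, the opening and the grip force at its end, in the units of the state.
- read_state(): the state, without advancing time (a new reading comes with each control period).
- read_camera(name): name is "scene" or "top" or "wrist"; returns a dict with "frame" (400x640x3 uint8, blue, green, red), "range_z" (400x640 float32, m along the optical axis (not along the pixel's ray), 0 where there is no reading), "fx", "fy", "cx", "cy" (pixels), "k1" (the pictures are not rectified: a ray, as slopes to the right and down, at radius r is drawn at 1 + k1 r^2 times it, then the intrinsics apply), "pose" (4x4, takes a point from camera to world coordinates); the wrist camera has in their place "hand_eye" (4x4, takes a point from camera to tool coordinates, whose origin is the TCP and whose axes are the flange's). Camera axes: x right, y up, looking along -z (the intrinsics and any distortion apply to the point x, -y, -z); pixel columns grow to the right and rows downward; lengths in m; the calibration is good to about 2 mm. A picture is of the moment at which its call begins: read the wrist's pose just before it.
- finish_job(): hands the job in; it is judged then, once.
The state is a dict: "time_s": time; "joint_pos": joint angles; "joint_velocities": joint speeds; "joint_torque": joint torques, N m; "tcp_pos": TCP position; "ee_rot": TCP orientation; "ft_force": force on the tool from outside, world axes, zero at the start; "torque": the same for the moment, N m; "finger_gap": finger opening in m; "gripper_force": force on a finger pad.
Only numpy, scipy, OpenCV 4.12 (cv2) and the standard library are available. Lean on these libraries where they do the work, as an engineer would, in place of code of your own. Each camera call takes 0.05 s, during which the arm holds its last target. There are 200 camera calls.

### The job

Close the steel filter housing with its bayonet cap: pick the cap up by its bar, find the slots in the ring with the cap's three lugs, press the cap down against the spring pad and turn it clockwise (seen from above) to the stop, then let the spring lift it into its lock and let go. Do not force it (push with no more than about 25 N, and turn no harder once it meets the stop) and do not disturb the glassware standing around.

Things in the scene. Friction and masses are not known exactly. Their poses are not given: they have to be found in the camera images.
- cap: Loose steel bayonet cap, 0.14 to 0.26 kg, standing upright on its nose. Origin: centre of the nose's underside, z up. Nose widens from radius 25 (z=0) to 32.8 mm (z=8); plug of radius 32.8 mm to z=24; flange of radius 42 mm, z=24 to 30, with three small ears (10 mm wide, to radius 48 mm) on its rim, one above each lug; grey bar grip on top.
- cap_bar (a point): Point on the cap's axis inside the grey bar grip, 52 mm above the cap's origin, axes as the cap's: a good grasp height, fingers closing along the cap's y. The bar lies along the cap's x: 64 mm long (x), 12 mm wide (y), from z=30 to 60 mm above the cap's origin.
- cap_lug (a point): Outer face of the first of the cap's three lugs, 40 mm out along the cap's +x and 12.5 mm above its origin. The lugs are at 0, 120 and 240 degrees about the cap's z; each is 11 mm wide, 5 mm thick (z=10 to 15) and reaches from the plug (radius 32.8 mm) out to radius 40 mm.
- housing: Fixed round steel filter housing, 95 mm high, foot of radius 64 mm, wall of radius 47 to 51 mm, open at the top. Origin: centre of its underside, z up. A short hose port sticks out along its +x (to 75 mm from the axis, 35 mm up).
- mouth (a point): Centre of the housing's mouth, level with the top of the bayonet ring (95 mm up); axes as the housing's. Ring: bore radius 34 mm, three slots 15.5 mm wide, 120 degrees apart, cut out to radius 44 mm. Its angle is not given: one slot lies within 0.55 rad either way of the housing's x axis; find the slots by feel or by sight. With the lugs resting on the ring the cap's origin is 10 mm below here.
- hard_stop (a point): On the housing's axis, 24 mm below the mouth: the cap's origin when it is pressed right down through the slots (flange on ring, a hard stop). To turn, the lugs must pass under a lip: cap origin at least 22 mm below the mouth. Turn clockwise seen from above; the hard stop comes 0.85 rad after mid-slot (slot play 0.06 rad each side). Anticlockwise is blocked.
- locked (a point): On the housing's axis, 19.5 mm below the mouth: the cap's origin when locked. At the stop each lug lies under a pocket 2.5 mm deep (16 mm wide); when let go there, the spring lifts the cap into it and it cannot turn back. Let go earlier, it stays caught under the lip at 22 mm; in the slots it floats near 14 mm.
- pad (a joint): Travel (m) of the rubber-topped spring pad inside the housing; 0 as found, grows as the cap pushes it down. Its top lies 14 mm below the mouth at 0. Spring: 4 N preload plus 0.8 N per mm. About 0.010 with the cap pressed right down, 0.008 with the cap caught under the lip, 0.0055 with the cap locked.
- petri_dish: Bystander: closed glass petri dish, 94 mm across, 18 mm high, origin at the centre of its underside. Leave alone.
- conical_flask: Bystander: conical glass flask, 79 mm across, 136 mm high, origin at the centre of its underside. Leave alone.
- evap_dish: Bystander: white porcelain evaporating dish, 86 mm across, 34 mm high, origin at the centre of its underside. Leave alone.
- sample_bottle: Bystander: small clear sample bottle, 58 mm across, 103 mm high, origin at the centre of its underside. Leave alone.
Mind the look-alikes: they are no part of the job. Leave any red or turquoise look-alike of the cap alone.

How it is judged:
On the way, in this order (a step that is already met when the one before it is completed fails the run):
1. the cap is lifted off the worktop (height (world z) of cap above 0.04 m), for 0.1 s.
2. the cap is pressed into the mouth with its lugs through the slots, the spring pad pushed down by more than 7.5 mm (value of joint pad above 0.0075 m and z of cap in the frame of mouth below -0.021 m and horizontal distance between cap and mouth below 0.005 m), for 0.1 s.
At the end, for the whole second after the job is handed in: The cap is locked and let go: its lugs held up in the lock pockets by the spring, so that its origin stands 18.0 to 20.8 mm below the mouth, within 4 mm of the housing's axis, upright within 0.05 rad, at rest, with the pad held 4.0 to 6.8 mm down (z of cap in the frame of mouth between -0.0208 and -0.018 m and horizontal distance between cap and mouth below 0.004 m and angle between cap's own z axis and vertical below 0.05 rad and value of joint pad between 0.004 and 0.0068 m and linear speed of cap below 0.01 m/s and contact force between the fingers and cap below 0.1 N); the robot touches nothing.
It fails at once if the cap is forced: more than 60 N of contact force in all between cap and housing (contact force between cap and housing above 60 N).
It fails at once if a bystander is moved more than 30 mm or tipped (distance of any of petri_dish, conical_flask, evap_dish, sample_bottle from where it was at the start of the episode above 0.03 m or angle between any of conical_flask, sample_bottle's own z axis and vertical above 0.4 rad).
It also fails if it takes over 72 s, if anything falls off the work surface, if the arm or the gripper's body presses on something with over 40 N, if the wrist force passes 120 N, or if a joint passes its speed limit or range.

## Working session

There is one attempt and no reset: what is moved stays moved. The work goes in short steps, Python scripts to look and compute and a tool call to move; the robot and the scene stay as the last step left them, time stands still between calls to the robot, and variables do not carry over. Pictures are saved under pics/ and viewed, at most 10 in all, crops included, and the job is handed in when it is done.

Besides the shell and the picture viewer there is one more tool, called after ">>>" as a command line: name --argument value ..., lists and objects as JSON in quotes. move_arm: Moves the arm, as the interface text tells. Its arguments: {"type":"object","properties":{"rows":{"type":"string"},"grip":{"type":"number"},"squeeze":{"type":"number"}},"required":["rows"]}

```bash
mkdir -p pics; ls; cat > h.py <<'E'
import numpy as np, cv2
from scipy.spatial.transform import Rotation as R
from bench import read_state, read_camera, finish_job
def T_tool(s):
    T=np.eye(4);T[:3,:3]=R.from_rotvec(s['ee_rot']).as_matrix();T[:3,3]=s['tcp_pos'];return T
def cam(n):
    s=read_state();c=read_camera(n)
    c['T']=np.array(c['pose']) if 'pose' in c else T_tool(s)@np.array(c['hand_eye'])
    return c
def slopes(c,uv):
    uv=np.atleast_2d(uv).astype(float)
    d=np.stack([(uv[:,0]-c['cx'])/c['fx'],(uv[:,1]-c['cy'])/c['fy']],1);u=d.copy()
    for _ in range(20): u=d/(1+c['k1']*(u**2).sum(1,keepdims=True))
    return u
def rays(c,uv):
    u=slopes(c,uv);d=np.c_[u[:,0],-u[:,1],-np.ones(len(u))]
    return c['T'][:3,3],d@c['T'][:3,:3].T
def plane(c,uv,z):
    o,d=rays(c,uv);return o+d*((z-o[2])/d[:,2])[:,None]
def cloud(c):
    h,w=c['range_z'].shape;v,u=np.mgrid[:h,:w]
    o,d=rays(c,np.c_[u.ravel(),v.ravel()])
    return (o+d*c['range_z'].reshape(-1,1)).reshape(h,w,3)
E
python3 - <<'E'
from h import *
s=read_state();print({k:np.round(v,3) for k,v in s.items()})
ims=[]
for n in('scene','top'):
    c=cam(n);ims.append(c['frame']);print(n,c['fx'],c['k1'],np.round(c['T'],3))
    cv2.imwrite(f'pics/{n}0.png',c['frame']);np.save(n+'0.npy',c,allow_pickle=True)
E
```

```text
pics
{'time_s': np.float64(0.0), 'joint_pos': array([-1.347,  0.427,  0.074,  1.607, -0.034,  1.111, -0.067]), 'joint_velocities': array([ 0.001,  0.   , -0.001, -0.   , -0.001, -0.   ,  0.   ]), 'joint_torque': array([ 0.0000e+00, -9.4982e+01,  3.7610e+00, -4.6353e+01,  1.9000e-02,
        1.0000e-02, -0.0000e+00]), 'tcp_pos': array([0.246, 0.628, 0.231]), 'ee_rot': array([-5.820e-01, -3.087e+00,  2.000e-03]), 'ft_force': array([ 0.213,  0.384, -0.149]), 'torque': array([-0.026, -0.037,  0.031]), 'gripper_force': np.float64(0.0), 'finger_gap': np.float64(0.085)}
scene 518.7875397511892 -0.1126555301229844 [[ 0.999 -0.047  0.023  0.641]
 [ 0.052  0.881 -0.47  -0.488]
 [ 0.002  0.471  0.882  1.286]
 [ 0.     0.     0.     1.   ]]
top 389.6110034393216 -0.04932352680953581 [[ 0.00e+00  9.92e-01 -1.29e-01  4.69e-01]
 [-1.00e+00 -1.00e-03 -8.00e-03  1.76e-01]
 [-8.00e-03  1.29e-01  9.92e-01  1.05e+00]
 [ 0.00e+00  0.00e+00  0.00e+00  1.00e+00]]
```

View pics/scene0.png

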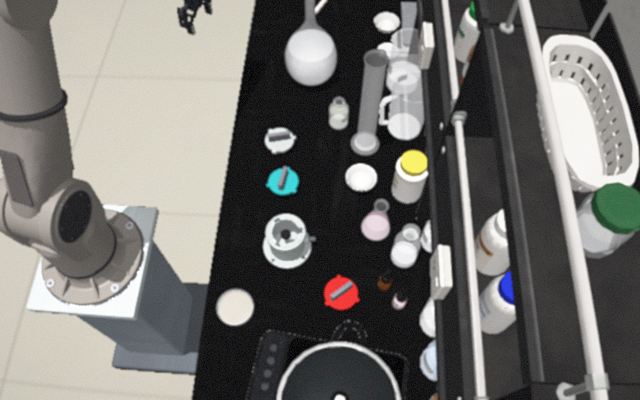

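View pics/top0.png

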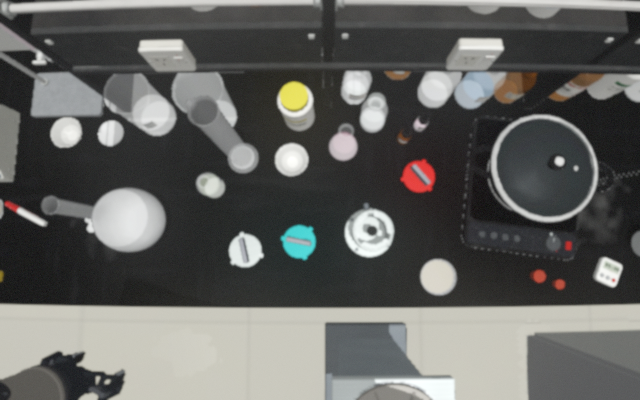

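Scene/top: cap candidates in the top view are the steel cap (245,250), the turquoise look-alike (299,241) and the red look-alike (419,176). I choose the steel one. The housing is at (370,231), with its port towards the right (~397,223?). Next I check the choice in a close crop.

```bash
python3 - <<'E'
from h import *
a=np.load('top0.npy',allow_pickle=True).item()
f=a['frame']
x=cv2.resize(f[210:290,205:285],(400,400),interpolation=cv2.INTER_CUBIC);y=cv2.resize(f[195:275,330:410],(400,400),interpolation=cv2.INTER_CUBIC)
cv2.imwrite('pics/crop1.png',np.hstack([x,y]))
P=cloud(a);hsv=cv2.cvtColor(f,cv2.COLOR_BGR2HSV)
for n,(u0,u1,v0,v1) in dict(cap=(222,272,224,276),hous=(338,408,200,265)).items():
    Q=P[v0:v1,u0:u1].reshape(-1,3);print(n,'maxz',np.percentile(Q[:,2],[50,90,99]))
    for lo,hi in((.02,.036),(.05,.066),(.085,.105)):
        q=Q[(Q[:,2]>lo)&(Q[:,2]<hi)]
        if len(q)>10:
            r=cv2.minAreaRect((q[:,:2]*1000).astype(np.float32));print(lo,len(q),q.mean(0).round(4),cv2.minEnclosingCircle((q[:,:2]*1000).astype(np.float32)),r)
E
```

```text
cap maxz [0.00266044 0.03348189 0.06294878]
0.02 666 [0.478  0.3846 0.0315] ((477.8062438964844, 384.9099426269531), 47.64533233642578) ((481.66912841796875, 386.07379150390625), (86.73063659667969, 84.79480743408203), 13.196673393249512)
0.05 129 [0.4778 0.385  0.0603] ((478.29498291015625, 385.06695556640625), 30.711231231689453) ((477.9913330078125, 386.2500915527344), (61.283912658691406, 13.184982299804688), 14.39346694946289)
hous maxz [0.00294917 0.09526231 0.09890601]
0.02 38 [0.5388 0.0532 0.0284] ((535.9202270507812, 67.19845581054688), 52.81269454956055) ((541.7118530273438, 68.31409454345703), (91.9995346069336, 88.68612670898438), 19.649761199951172)
0.05 12 [0.5462 0.0445 0.0558] ((544.96240234375, 45.24842071533203), 43.189815521240234) ((545.8265380859375, 44.18439865112305), (85.96959686279297, 11.14591121673584), 39.081119537353516)
0.085 668 [0.5253 0.0597 0.0957] ((525.9093017578125, 59.91024398803711), 50.59797286987305) ((525.8045654296875, 59.73915100097656), (98.20442199707031, 99.92546844482422), 44.86418533325195)
```

View pics/crop1.png

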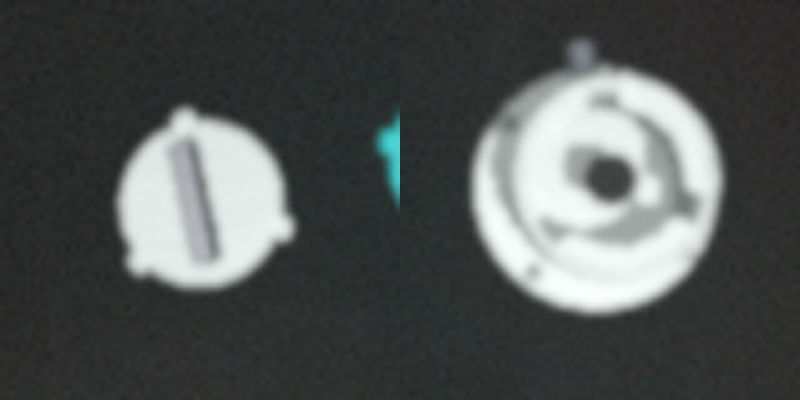

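The crop confirms the steel cap: grey bar, ears at crop (185,118), (285,232) and (133,265). The housing's slots show at crop (605,97), (690,205) and (552,230). The cap is at (0.478, 0.385) with the bar at 14.4° (13 mm wide, top at z=0.060, as given). The housing is at about (0.526, 0.060). Moving over the cap first.

```bash
cat >> h.py <<'E'
def go(p,yaw):  # yaw (deg) of tool y; prints shift and turn, normalised, from the present pose
    s=read_state();T=T_tool(s)
    y=np.array([np.cos(np.radians(yaw)),np.sin(np.radians(yaw)),0]);z=np.array([0,0,-1.])
    M=np.c_[np.cross(y,z),y,z]
    d=T[:3,:3].T@(np.array(p)-T[:3,3])/.15
    r=R.from_matrix(T[:3,:3].T@M).as_rotvec()/np.pi
    print('t',round(s['time_s'],2),'tcp',np.round(T[:3,3],4),'yaw',round(np.degrees(np.arctan2(T[1,1],T[0,1])),2),'row',np.round(d,4),np.round(r,4))
E
python3 -c "
from h import *
go([.478,.385,.23],104.4)"
```

```text
t 0.1 tcp [0.2457 0.6283 0.2307] yaw 68.64 row [-2.0328 -0.9464  0.0058] [-4.000e-04 -1.000e-04 -1.987e-01]
```

>>> move_arm --rows "-0.35 -0.16 0 0 0 -0.03;-0.7 -0.32 0 0 0 -0.07;-1 -0.47 0 0 0 -0.1" --grip 1

```text
time_s: 0.48
tcp_pos: [0.3612, 0.5064, 0.231]
ee_rot: [-0.087, -3.14, 0.001]
ft_force: [0.0, 0.1, -0.0]
finger_gap: 0.0852
gripper_force: 0.0
```

```bash
python3 -c "
from h import *
go([.478,.385,.23],104.4)"
```

```text
t 0.47 tcp [0.3612 0.5064 0.231 ] yaw 86.81 row [-0.8223 -0.7649  0.0073] [-0.0002 -0.     -0.0977]
```

>>> move_arm --rows "-0.3 -0.3 0 0 0 -0.04;-0.6 -0.55 0 0 0 -0.08;-0.82 -0.76 0 0 0 -0.098;-0.82 -0.76 0 0 0 -0.098;-0.82 -0.76 0 0 0 -0.098"

```text
time_s: 1.1
tcp_pos: [0.4755, 0.3876, 0.2311]
ee_rot: [0.39, -3.117, -0.0]
ft_force: [0.0, -0.4, -0.1]
finger_gap: 0.0857
gripper_force: 0.0
```

```bash
python3 - <<'E'
from h import *
go([.478,.385,.12],104.4)
c=cam('wrist');np.save('w1.npy',c,allow_pickle=True);cv2.imwrite('pics/w1.png',c['frame'])
print(c['fx'],c['k1'],np.round(c['hand_eye'],3))
P=cloud(c);Q=P[c['range_z']>0]
for lo,hi in((.02,.036),(.053,.066)):
    q=Q[(Q[:,2]>lo)&(Q[:,2]<hi)&(np.hypot(Q[:,0]-.478,Q[:,1]-.385)<.06)]
    if len(q)>10: m=(q[:,:2]*1000).astype(np.float32);print(lo,len(q),q.mean(0).round(4),cv2.minEnclosingCircle(m),cv2.minAreaRect(m))
E
```

```text
t 1.1 tcp [0.4755 0.3876 0.2311] yaw 104.25 row [-0.012  -0.0208  0.7405] [ 0.     -0.0002 -0.0008]
282.2321634965113 0.0005917766549637752 [[ 0.     0.947  0.323  0.083]
 [ 1.    -0.    -0.001 -0.   ]
 [-0.001  0.323 -0.947 -0.143]
 [ 0.     0.     0.     1.   ]]
0.02 2940 [0.4777 0.3845 0.0302] ((480.0498046875, 384.9210510253906), 47.66291046142578) ((478.8783874511719, 387.9280700683594), (84.69062042236328, 88.9501953125), 40.691959381103516)
0.053 559 [0.4794 0.3848 0.0596] ((480.111572265625, 384.623046875), 31.64243507385254) ((480.1060791015625, 384.6449890136719), (62.88326644897461, 11.94207763671875), 14.217674255371094)
```

View pics/w1.png

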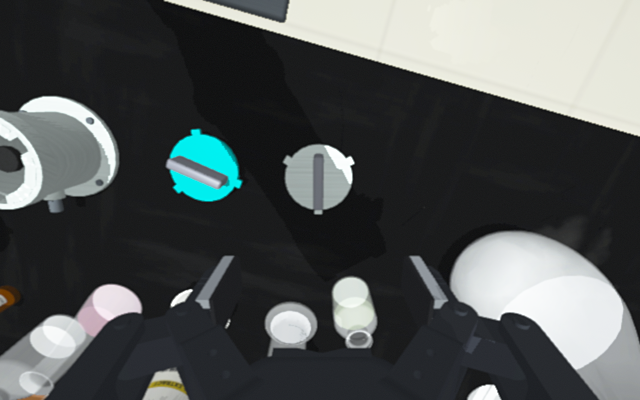

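The wrist view shows the steel cap at (319,178), its bar between the fingers' lines, turquoise at (203,167), housing at the left edge. The cap is at (0.479, 0.385), bar 14.3°, agreeing with the top view.

>>> move_arm --rows "-0.02 -0.02 0.3 0 0 0;-0.02 -0.02 0.6 0 0 0;-0.02 -0.02 0.8 0 0 0;-0.02 -0.02 0.8 0 0 0;-0.02 -0.02 0.8 0 0 0"

```text
time_s: 1.78
tcp_pos: [0.4796, 0.3862, 0.1125]
ee_rot: [-0.392, 3.116, 0.001]
ft_force: [0.4, -0.4, 0.5]
finger_gap: 0.0853
gripper_force: 0.0
```

```bash
python3 -c "
from h import *
go([.479,.3848,.035],104.3)"
```

```text
t 1.77 tcp [0.4796 0.3862 0.1125] yaw 104.33 row [ 0.0066 -0.0084  0.5167] [0.0002 0.0003 0.0002]
```

>>> move_arm --rows "0 -0.01 0.2 0 0 0;0 -0.01 0.38 0 0 0;0 -0.01 0.5 0 0 0;0 -0.01 0.517 0 0 0;0 -0.01 0.517 0 0 0;0 -0.01 0.517 0 0 0"

```text
time_s: 2.52
tcp_pos: [0.4804, 0.3841, 0.0348]
ee_rot: [-0.39, 3.116, 0.001]
ft_force: [1.4, -0.1, 0.1]
finger_gap: 0.0857
gripper_force: 0.0
```

>>> move_arm --rows "0 0 0 0 0 0;0 0 0 0 0 0;0 0 0 0 0 0;0 0 0 0 0 0;0 0 0 0 0 0;0 0 0 0 0 0;0 0 0 0 0 0;0 0 0 0 0 0" --grip -1 --squeeze 60

```text
time_s: 3.52
tcp_pos: [0.48, 0.3837, 0.0338]
ee_rot: [0.39, -3.117, -0.0]
ft_force: [-0.5, 1.1, 0.3]
finger_gap: 0.0109
gripper_force: 62.9
```

>>> move_arm --rows "0 0 -0.15 0 0 0;0 0 -0.4 0 0 0;0 0 -0.7 0 0 0;0 0 -1 0 0 0;0 0 -1 0 0 0;0 0 -1 0 0 0"

```text
time_s: 4.28
tcp_pos: [0.4796, 0.3833, 0.1829]
ee_rot: [0.39, -3.116, 0.001]
ft_force: [-0.5, -0.8, -4.5]
finger_gap: 0.0106
gripper_force: 62.5
```

```bash
python3 -c "
from h import *
go([.50,.20,.2],104.3);go([.50,.20,.2],90)"
```

```text
t 4.28 tcp [0.4796 0.3833 0.1829] yaw 104.28 row [ 0.1694 -1.2177 -0.1129] [-0.0002 -0.0003 -0.0001]
t 4.28 tcp [0.4796 0.3833 0.1829] yaw 104.28 row [ 0.1694 -1.2177 -0.1129] [-0.0002 -0.0003  0.0793]
```

>>> move_arm --rows "0.04 -0.25 -0.04 0 0 0;0.08 -0.55 -0.08 0 0 0;0.12 -0.85 -0.11 0 0 0;0.14 -1 -0.11 0 0 0;0.14 -1 -0.11 0 0 0;0.14 -1 -0.11 0 0 0"

```text
time_s: 5.03
tcp_pos: [0.4961, 0.2336, 0.1993]
ee_rot: [0.391, -3.116, 0.001]
ft_force: [-0.1, 0.7, -1.9]
finger_gap: 0.0109
gripper_force: 62.6
```

```bash
python3 - <<'E'
from h import *
go([.526,.15,.2],104.3)
c=cam('wrist');np.save('w2.npy',c,allow_pickle=True);cv2.imwrite('pics/w2.png',c['frame'])
print(read_state()['ft_force'])
P=cloud(c);Q=P[c['range_z']>0]
q=Q[(Q[:,2]>.085)&(Q[:,2]<.105)&(np.hypot(Q[:,0]-.526,Q[:,1]-.06)<.065)]
m=(q[:,:2]*1000).astype(np.float32);print(len(q),q.mean(0),cv2.minEnclosingCircle(m))
E
```

```text
t 5.03 tcp [0.4961 0.2336 0.1993] yaw 104.31 row [-0.0556 -0.5894 -0.0049] [-0.0001 -0.0005  0.    ]
[-0.29235716  1.43086406 -2.16832525]
5563 [0.52504213 0.05954689 0.09393261] ((529.4091796875, 59.77386474609375), 51.31224060058594)
```

View pics/w2.png

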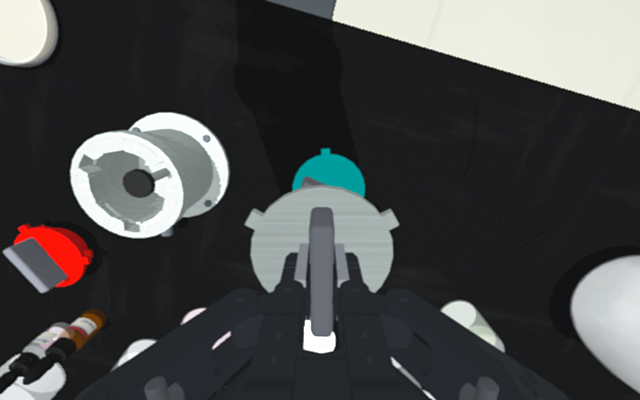

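The wrist view shows the ring's slots at about (88,158), (163,173) and (130,223), and the cap held squarely with ears at (255,220) and (390,220). I'll measure the slot angle and the held cap.

```bash
python3 - <<'E'
from h import *
from scipy.optimize import least_squares
def circ(q):
    f=least_squares(lambda p:np.hypot(q[:,0]-p[0],q[:,1]-p[1])-p[2],[*q.mean(0),.05],loss='soft_l1',f_scale=.001);return f.x
for n in('w2','top0'):
    c=np.load(n+'.npy',allow_pickle=True).item()
    P=cloud(c);m=(np.abs(P[...,2]-.0945)<.006)&(np.hypot(P[...,0]-.526,P[...,1]-.06)<.06)
    m=m.astype(np.uint8)
    # outer rim: outermost per angle
    v,u=np.nonzero(m);q=plane(c,np.c_[u,v],.095)[:,:2]
    a=np.arctan2(q[:,1]-.06,q[:,0]-.526);r=np.hypot(q[:,0]-.526,q[:,1]-.06)
    k=(a/np.radians(6)).astype(int);o=np.array([q[k==i][np.argmax(r[k==i])] for i in np.unique(k)])
    C=circ(o);print(n,'rim',C.round(4))
    # slot: plane-cast grid pixels at r 36..42 about C that are not ring
    h,w=m.shape;vv,uu=np.mgrid[:h,:w];g=plane(c,np.c_[uu.ravel(),vv.ravel()],.095)[:,:2]-C[:2]
    r=np.hypot(g[:,0],g[:,1]);s=(r>.036)&(r<.042);ang=np.degrees(np.arctan2(g[:,1],g[:,0]))
    gap=s&(m.ravel()==0)&(c['range_z'].ravel()>0)
    for b in range(-60,300,120):
        A=(ang[gap]-b)%360;A=A[A<120]+b;print(' gap n',len(A),'mean',A.mean().round(1),np.percentile(A,[5,50,95]).round(1), 'width mm',len(A)/max(1,(s&(((ang-b)%360)<120)).sum())*2*np.pi/3*39)
c=np.load('w2.npy',allow_pickle=True).item();P=cloud(c).reshape(-1,3);t=np.array([.4961,.2336,.1993])
for lo,hi in((-.012,.006),(.016,.032)):
    q=P[(P[:,2]-t[2]>lo)&(P[:,2]-t[2]<hi)&(np.hypot(*(P[:,:2]-t[:2]).T)<.06)]
    print(len(q),q.mean(0)-t,cv2.minAreaRect((q[:,:2]*1000).astype(np.float32)),'z',np.percentile(q[:,2],[5,50,95]).round(4))
    r=circ(q[np.abs(q[:,2]-np.median(q[:,2]))<.004][:,:2]) if 0 else None
E
```

```text
w2 rim [0.528  0.0612 0.0508]
 gap n 61 mean 8.6 [ 1.7  8.8 15.7] width mm 9.769737154104728
 gap n 111 mean 128.4 [118.3 128.3 138.4] width mm 15.263697640168592
 gap n 75 mean 247.4 [240.6 247.3 255. ] width mm 9.833235432584427
top0 rim [0.5257 0.06   0.0497]
 gap n 14 mean 8.5 [-1.2  9.5 17.2] width mm 14.475186403882086
 gap n 16 mean 130.7 [119.6 128.6 145.1] width mm 15.558363617778022
 gap n 14 mean 248.3 [239.3 249.  257. ] width mm 14.29424657383356
8794 [-0.01353649 -0.00340202 -0.00351107] ((489.0843505859375, 231.44281005859375), (67.69133758544922, 86.5140380859375), 14.155811309814453) z [0.1946 0.1958 0.1968]
3722 [-0.00527689 -0.0015079   0.02550055] ((495.2520446777344, 235.67056274414062), (61.83437728881836, 35.70985412597656), 34.604583740234375) z [0.2182 0.2254 0.229 ]
```

```bash
python3 -c "
from h import *
go([.527,.0605,.165],98.5)"
```

```text
t 5.08 tcp [0.4961 0.2339 0.1994] yaw 104.34 row [ 0.0863 -1.1711  0.2296] [-0.0001 -0.0004  0.0325]
```

>>> move_arm --rows "0.02 -0.25 0 0 0 0.01;0.04 -0.55 0 0 0 0.02;0.06 -0.85 0 0 0 0.032;0.07 -1 0.1 0 0 0.032;0.07 -1 0.1 0 0 0.032;0.07 -1 0.1 0 0 0.032"

```text
time_s: 5.82
tcp_pos: [0.5234, 0.0865, 0.1852]
ee_rot: [0.236, -3.132, -0.0]
ft_force: [0.4, 0.4, -1.7]
finger_gap: 0.011
gripper_force: 62.4
```

```bash
python3 -c "
from h import *
go([.527,.0605,.135],98.5)"
```

```text
t 5.83 tcp [0.5234 0.0865 0.1852] yaw 98.6 row [ 0.002  -0.175   0.3343] [ 0.0001 -0.0001  0.0006]
```

>>> move_arm --rows "0 -0.1 0.05 0 0 0;0 -0.175 0.15 0 0 0;0 -0.175 0.25 0 0 0;0 -0.175 0.33 0 0 0;0 -0.175 0.33 0 0 0;0 -0.175 0.33 0 0 0"

```text
time_s: 6.58
tcp_pos: [0.5275, 0.0595, 0.1359]
ee_rot: [-0.234, 3.133, 0.0]
ft_force: [0.8, -0.2, -2.1]
finger_gap: 0.0112
gripper_force: 62.5
```

```bash
python3 - <<'E'
from h import *
go([.527,.0605,.123],98.5)
a=cam('top')['frame'][190:270,325:405];b=cam('scene')['frame'][190:270,245:325]
cv2.imwrite('pics/hov.png',np.hstack([cv2.resize(x,(400,400),interpolation=cv2.INTER_CUBIC) for x in(a,b)]))
E
```

```text
t 6.58 tcp [0.5275 0.0595 0.1359] yaw 98.54 row [0.0023 0.0073 0.0862] [-0.      0.      0.0002]
```

View pics/hov.png

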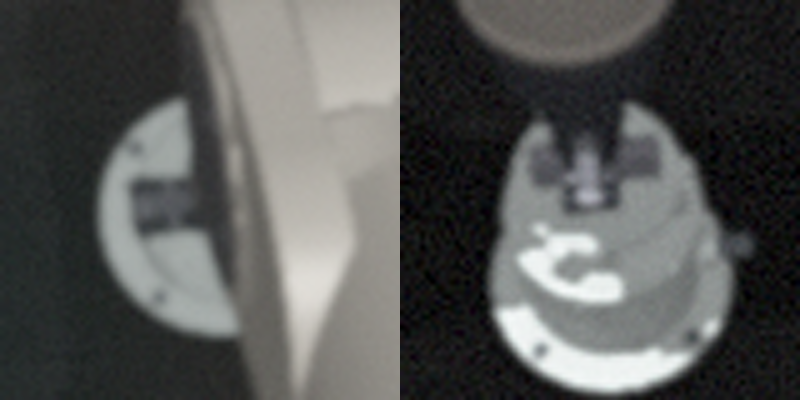

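The picture shows the cap in the fingers over the mouth. Descending gently.

>>> move_arm --rows "0 0 0.03 0 0 0;0 0 0.06 0 0 0;0 0 0.09 0 0 0;0 0 0.1 0 0 0;0 0 0.1 0 0 0;0 0 0.1 0 0 0"

```text
time_s: 7.42
tcp_pos: [0.5274, 0.0592, 0.1208]
ee_rot: [-0.233, 3.133, -0.0]
ft_force: [-0.9, 0.7, -2.2]
finger_gap: 0.0109
gripper_force: 62.5
```

>>> move_arm --rows "0 0 0.01 0 0 0;0 0 0.02 0 0 0;0 0 0.03 0 0 0;0 0 0.035 0 0 0;0 0 0.035 0 0 0;0 0 0.035 0 0 0"

```text
time_s: 8.18
tcp_pos: [0.5274, 0.0592, 0.1155]
ee_rot: [-0.233, 3.133, -0.0]
ft_force: [-0.8, 0.2, -2.2]
finger_gap: 0.0106
gripper_force: 62.5
```

>>> move_arm --rows "0 0 0.01 0 0 0;0 0 0.02 0 0 0;0 0 0.025 0 0 0;0 0 0.025 0 0 0"

```text
time_s: 8.68
tcp_pos: [0.5275, 0.0592, 0.1119]
ee_rot: [-0.233, 3.133, 0.0]
ft_force: [-0.5, 0.8, 2.5]
finger_gap: 0.0108
gripper_force: 63.3
```

>>> move_arm --rows "0 0 0.01 0 0 0;0 0 0.02 0 0 0;0 0 0.03 0 0 0;0 0 0.036 0 0 0;0 0 0.036 0 0 0;0 0 0.036 0 0 0"

```text
time_s: 9.43
tcp_pos: [0.5275, 0.0592, 0.1065]
ee_rot: [-0.233, 3.133, 0.0]
ft_force: [-2.2, -0.0, 7.8]
finger_gap: 0.0111
gripper_force: 64.0
```

>>> move_arm --rows "0 0 0.005 0 0 0;0 0 0.01 0 0 0;0 0 0.012 0 0 0;0 0 0.012 0 0 0;0 0 0.012 0 0 0"

```text
time_s: 10.05
tcp_pos: [0.5275, 0.0593, 0.1048]
ee_rot: [-0.233, 3.133, 0.0]
ft_force: [-2.4, -0.7, 8.9]
finger_gap: 0.0106
gripper_force: 64.2
```

>>> move_arm --rows "0 0 0.003 0 0 0.01;0 0 0.003 0 0 0.03;0 0 0.003 0 0 0.05;0 0 0.003 0 0 0.06;0 0 0.003 0 0 0.06"

```text
time_s: 10.68
tcp_pos: [0.5282, 0.0593, 0.1047]
ee_rot: [0.063, 3.139, 0.001]
ft_force: [1.0, 0.2, 11.2]
finger_gap: 0.0107
gripper_force: 64.5
```

```bash
python3 -c "
from h import *
s=read_state();print(s['ft_force'],s['torque']);go(s['tcp_pos'],50)"
```

```text
[ 1.02461602  0.20054598 11.20636561] [-0.11717453 -0.08088546 -0.06529332]
t 10.68 tcp [0.5282 0.0593 0.1047] yaw 87.69 row [0. 0. 0.] [0.0003 0.0005 0.2094]
```

>>> move_arm --rows "0 0 0 0 0 0.02;0 0 0 0 0 0.045;0 0 0 0 0 0.07;0 0 0 0 0 0.095;0 0 0 0 0 0.12;0 0 0 0 0 0.145;0 0 0 0 0 0.165;0 0 0 0 0 0.175;0 0 0 0 0 0.175;0 0 0 0 0 0.175"

```text
time_s: 11.92
tcp_pos: [0.5283, 0.0592, 0.1047]
ee_rot: [0.912, 3.004, 0.001]
ft_force: [0.7, -0.7, 11.5]
finger_gap: 0.0108
gripper_force: 64.6
```

```bash
python3 -c "
from h import *
s=read_state();print(s['ft_force'],s['torque']);go(s['tcp_pos'],50)"
```

```text
[ 0.68627221 -0.66739328 11.47327937] [-0.26074846 -0.08749938 -0.06331796]
t 11.93 tcp [0.5283 0.0592 0.1047] yaw 56.22 row [0. 0. 0.] [0.0004 0.0004 0.0345]
```

Still free. Creeping to the stop in small turns.

>>> move_arm --rows "0 0 0 0 0 0.008;0 0 0 0 0 0.016;0 0 0 0 0 0.024;0 0 0 0 0 0.024"

```text
time_s: 12.42
tcp_pos: [0.5283, 0.0592, 0.1048]
ee_rot: [1.026, 2.968, 0.001]
ft_force: [1.2, -1.3, 12.5]
finger_gap: 0.0109
gripper_force: 64.6
```

```bash
python3 -c "
from h import *
s=read_state();print(s['ft_force'],s['torque']);go(s['tcp_pos'],50)"
```

```text
[ 1.23235123 -1.34351744 12.5458522 ] [-0.29480883  0.02277255 -0.03190252]
t 12.43 tcp [0.5283 0.0592 0.1048] yaw 51.87 row [0. 0. 0.] [0.0005 0.0004 0.0104]
```

>>> move_arm --rows "0 0 0 0 0 0.006;0 0 0 0 0 0.012;0 0 0 0 0 0.012"

```text
time_s: 12.8
tcp_pos: [0.5284, 0.0593, 0.1047]
ee_rot: [1.081, 2.948, 0.001]
ft_force: [1.6, -0.5, 11.0]
finger_gap: 0.0107
gripper_force: 64.5
```

```bash
python3 -c "
from h import *
s=read_state();print(s['ft_force'],s['torque']);go(s['tcp_pos'],50)"
```

```text
[ 1.59131474 -0.50011735 11.02641244] [-0.17571136 -0.26750162  0.19613086]
t 12.8 tcp [0.5284 0.0593 0.1047] yaw 49.74 row [0. 0. 0.] [ 0.0005  0.0004 -0.0015]
```

>>> move_arm --rows "0 0 0 0 0 0.004;0 0 0 0 0 0.007;0 0 0 0 0 0.007"

```text
time_s: 13.18
tcp_pos: [0.5285, 0.0594, 0.1047]
ee_rot: [1.111, 2.936, 0.001]
ft_force: [2.6, -0.9, 10.8]
finger_gap: 0.0107
gripper_force: 65.3
```

```bash
python3 -c "
from h import *
s=read_state();print(s['ft_force'],s['torque']);go(s['tcp_pos'],50)"
```

```text
[ 2.64195314 -0.90126418 10.81707007] [-0.08351457 -0.24981355  0.81361082]
t 13.18 tcp [0.5285 0.0594 0.1047] yaw 48.54 row [0. 0. 0.] [ 0.0005  0.0005 -0.0081]
```

At the stop (0.8 Nm reaction). Easing off the twist and letting the spring lift it.

>>> move_arm --rows "0 0 0 0 0 -0.006;0 0 -0.006 0 0 -0.006;0 0 -0.012 0 0 -0.006;0 0 -0.018 0 0 -0.006;0 0 -0.021 0 0 -0.006;0 0 -0.021 0 0 -0.006"

```text
time_s: 13.92
tcp_pos: [0.5283, 0.0594, 0.1076]
ee_rot: [1.085, 2.946, 0.001]
ft_force: [5.1, 1.3, 6.8]
finger_gap: 0.0108
gripper_force: 63.6
```

```bash
python3 -c "
from h import *
s=read_state();print(s['ft_force'],s['torque']);go(s['tcp_pos'],50)"
```

```text
[5.06859259 1.26001291 6.80493338] [ 0.12867965 -1.20405028  0.23727593]
t 13.93 tcp [0.5283 0.0594 0.1076] yaw 49.56 row [0. 0. 0.] [ 0.0004  0.0004 -0.0024]
```

>>> move_arm --rows "0 0 -0.003 0 0 0;0 0 -0.005 0 0 0;0 0 -0.005 0 0 0"

```text
time_s: 14.3
tcp_pos: [0.5282, 0.0594, 0.1083]
ee_rot: [1.085, 2.947, 0.001]
ft_force: [5.7, 0.4, 4.0]
finger_gap: 0.0108
gripper_force: 63.5
```

```bash
python3 -c "
from h import *
s=read_state();print(s['ft_force'],s['torque']);go(s['tcp_pos'],50)"
```

```text
[5.74959832 0.35545887 4.03755095] [ 0.27421418 -1.19522451  0.21214603]
t 14.3 tcp [0.5282 0.0594 0.1083] yaw 49.57 row [0. 0. 0.] [ 0.0004  0.0004 -0.0024]
```

>>> move_arm --rows "0 0 0 0 0 0;0 0 0 0 0 0;0 0 0 0 0 0;0 0 0 0 0 0;0 0 0 0 0 0;0 0 0 0 0 0" --grip 0 --squeeze 20

```text
time_s: 15.05
tcp_pos: [0.5273, 0.0591, 0.108]
ee_rot: [-1.086, -2.948, 0.0]
ft_force: [-0.7, -0.1, -0.0]
finger_gap: 0.0429
gripper_force: 0.0
```

>>> move_arm --rows "0 0 -0.1 0 0 0;0 0 -0.3 0 0 0;0 0 -0.6 0 0 0;0 0 -0.9 0 0 0;0 0 -1 0 0 0;0 0 -1 0 0 0;0 0 -1 0 0 0"

```text
time_s: 15.92
tcp_pos: [0.5267, 0.0592, 0.2571]
ee_rot: [-1.085, -2.947, 0.002]
ft_force: [0.4, 0.9, -0.5]
finger_gap: 0.0423
gripper_force: 0.0
```

```bash
python3 - <<'E'
from h import *
print(read_state()['ft_force'])
c=cam('wrist');cv2.imwrite('pics/w3.png',c['frame'])
P=cloud(c);Q=P[c['range_z']>0]
Q=Q[np.hypot(Q[:,0]-.527,Q[:,1]-.06)<.049]
for lo,hi in((.097,.115),(.125,.145)):
    q=Q[(Q[:,2]>lo)&(Q[:,2]<hi)]
    A=np.c_[q[:,:2]-[.527,.06],np.ones(len(q))];k=np.linalg.lstsq(A,q[:,2],rcond=None)[0]
    m=(q[:,:2]*1000).astype(np.float32);print(len(q),'plane',k.round(4),cv2.minEnclosingCircle(m),cv2.minAreaRect(m))
P2=P[c['range_z']>0];r=np.hypot(P2[:,0]-.527,P2[:,1]-.06);q=P2[(r<.05)&(r>.0455)&(P2[:,2]>.08)];print('ring z',np.median(q[:,2]))
E
```

```text
[ 0.42876347  0.88111359 -0.48443278]
3863 plane [ 0.0003 -0.0003  0.1056] ((528.1358032226562, 59.90399932861328), 47.27876663208008) ((529.78759765625, 56.64537811279297), (85.98033142089844, 87.4384536743164), 46.992496490478516)
768 plane [-0.0109 -0.0413  0.135 ] ((529.324462890625, 59.76591873168945), 31.59200096130371) ((528.8680419921875, 59.3304443359375), (11.953900337219238, 62.98480224609375), 49.9786262512207)
ring z 0.3263674769428979
```

View pics/w3.png

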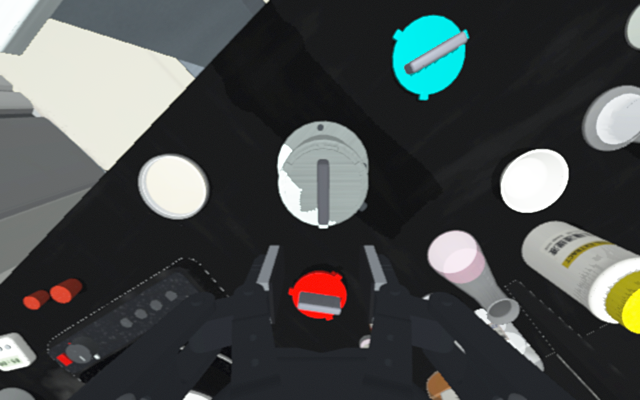

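The picture shows the cap seated on the housing at (322,180), level and untouched. Its flange top is at z=0.1056, so the origin lies 19.4 mm below the mouth: locked. Handing in.

```bash
python3 -c "
from bench import finish_job
print(finish_job())"
```

```text
the job is handed in; nothing more can be done
None
```

The cap is locked in the housing, measured about 19.4 mm below the mouth and level, and let go. The push stayed under about 15 N with 0.8 Nm at the stop, no glassware was touched as far as the last picture and forces show, and the job was handed in at about 16 s (no verdict returned).

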